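# Hang the bit block on its screw

### The arm

A 7-joint arm with a two-finger parallel gripper is mounted at the origin on a cart in front of the work surface, level with it; the furniture and walls round the work are solid. World frame = base frame: x ahead of the robot, y to its left, z up, the work surface at z = 0. Lengths are in m, angles in rad, forces in N, time in s.
With the tool pointing down it reaches from about 0.4 to 0.925 m from the base axis. Payload 4.1 kg.
Tool frame: the origin (TCP) lies between the finger pads; the fingertips stand 11 mm ahead of it and the grasp point (between the pads) lies 8 mm behind it; z points along the fingers, y is the direction in which the jaws open and shut (so a half turn about z gives the same grasp; the last joint's range is limited). The gripper opens to 85 mm and grips with 20 to 120 N. Pads are 22 mm wide; open, the fingers measure 114 mm over their backs; the gripper's body (76 mm by 85 mm) begins 54 mm behind the grasp point. The pads swing forward as they close: fully open they stand 13 mm farther back than shut.
Start: joints at [-1.363, 0.398, 0.045, 1.537, -0.019, 1.207, -0.051], TCP at [0.196, 0.62, 0.242] pointing down, gripper open.
Joint ranges: [-2.82, 2.82], [-0.49, 2.23], [-1.37, 1.46], [0, 2.46], [-1.36, 4.5], [0.23, 2], [-2.94, 2.94]. Speed limits (rad/s): [2.57, 2.57, 3.14, 3.14, 3.14, 3.14, 3.14].

### API

Orientations are given as [roll, pitch, yaw] about the fixed x, y, z axes, in that order (R = Rz(yaw) Ry(pitch) Rx(roll)).
In Python, from workcell import robot gives the robot as it stands.
- The arm moves only by the tool jog_arm, never from a script. Its argument "commands" is a list of rows, each a list of 7 numbers: the turn, a rotation vector about the tool's x, y, z in rad, then the shift along the tool's x, y, z in m, then the closure, from 0 (fully open) to 1 (shut). In form: [[rx, ry, rz, dx, dy, dz, jaw], ...]. A call has 1 to 10 rows; each row is the pose to reach, as a shift and turn from the pose commanded when the call began, along the tool's axes at that moment; what a row does not reach only later rows make up. A row lasts 1/10 s, in which the tool goes at most 50 mm and 8.59 degrees, less where a joint would pass 70% of its speed; a pose out of reach is approached as far as the arm can. A call with a gripper value outside its range is refused whole. The fingers move at their own pace and stop on an object; the grip force is fixed at half the most. Time passes only in rows, so rows that repeat a pose let the fingers close. It gives the time, the measured TCP pose, the force and the opening at its end, in the units of the state.
- robot.state(): the state, without advancing time (a new reading comes with each control period).
- robot.camera(name): name is "scene" or "side" or "wrist"; returns a dict with "img" (384x512x3 uint8, red, green, blue), "K" (3x3 intrinsics, pixels), "eye" and "attitude" of the camera in the world. Camera axes: x right, y down, z forward; pixel columns grow to the right and rows downward; lengths in m; the calibration is good to about 2 mm. A picture is of the moment at which its call begins. There is no depth.
- robot.finish_job(): hands the job in, once; it reports no verdict.
The state is a dict: "t": time; "joints": joint angles; "joint_velocities": joint speeds; "joint_torque": joint torques, N m; "eef_pos": TCP position; "eef_rot": TCP orientation; "contact_force": force on the tool from outside, world axes, zero at the start; "torque": the same for the moment, N m; "finger_gap": opening from 0.0 (shut) to 1.0 (fully open).
Only numpy, scipy, OpenCV 4.12 (cv2) and the standard library are available. Lean on these libraries where they do the work, as an engineer would, in place of code of your own. Each camera call takes 0.05 s, during which the arm holds its last target. There are 200 camera calls.

### The job

Hang the wooden bit block on the screw in the upright board. Pass the keyhole in its back over the screw head until its back is flat on the board, pull it straight down through its spring catch until the screw sits fully home at the end of the slot, and let go so that it hangs upright. The screw's height is not known exactly, so feel for it gently (push and pull with less than 40 N), and leave the spool, cup and loupe where they stand.

Things in the scene. Friction and masses are not known exactly. Their poses are not given: they have to be found in the camera images.
- block_center (a point): centre of the loose wooden bit block: 40 (x) x 44 (y) x 90 (z) mm, about 0.2 kg, three bores in its top. It stands upright on the bench, so this point is 45 mm above its underside. z up; +x points out of its back, which carries a steel keyhole plate. Grip it across its 44 mm width (y), near the top.
- keyhole (a point): centre of the keyhole's round opening (17 mm wide) on the outer face of the 4 mm thick back plate: from the block's centre 20 mm back (+x), 0 in y, 3 mm up. Same axes as the block. A slot 8 mm wide runs up from the opening. Below the opening the back is flat; behind the plate a pocket 14 mm deep has ample room for the screw head.
- slot_end: steel stop fixed at the slot's upper end; origin on its lower face, mid plate: 19.5 mm above the opening's centre, 18 mm back (+x) of the block's centre. The block is home when the screw's 5 mm shank bears on it: the block has then come down 17 mm from where the head was centred in the opening.
- catch (a point): middle of the spring catch in the slot, 11 mm above the opening's centre: two small spring balls that the screw's shank must push apart. Passing them takes about 4 to 8 N down, more than the block's weight, so a block merely let go stays hanging short of home. Past them the shank has 2 mm of play up to the stop, which is rigid.
- board: fixed upright plywood board, 140 wide, 16 thick, 128 mm high, on two feet behind it. Origin: centre of its underside on the bench; its x axis points into the board, away from the side with the screw, z up; its front face lies at x = -8 mm.
- board_mark (a point): point on the board's front face, on its middle line, 108 mm above the bench; axes as the board. The screw stands square out of the face on this line, but anywhere from 10 mm below to 10 mm above this point: not measured. Its round head is 12 mm across, 4 mm thick; outer face 10 mm, underside 6 mm from the board (the plate fits behind it).
- solder_spool: bystander: spool of solder wire standing flat, 51 mm across, 24 mm high; origin at the centre of its underside
- cup: bystander: open grey steel cup, 57 mm across, 54 mm high; origin at the centre of its underside
- eye_loupe: bystander: small black eye loupe, 34 mm across, 26 mm high; origin at the centre of its underside

How it is judged:
By the outcome, as a careful person would: the job done as asked, in the order asked, and still so for the second after the job is handed in, with the robot touching nothing.
It also fails if it takes over 61 s, if anything falls off the work surface, if the arm or the gripper's body presses on something with over 40 N, if the wrist force passes 120 N, or if a joint passes its speed limit or range.

## Working session

There is one attempt and no reset: what is moved stays moved. The work goes in short steps, Python scripts to look and compute and a tool call to move; the robot and the scene stay as the last step left them, time stands still between calls to the robot, and variables do not carry over. Pictures are saved under pics/ and viewed, about 8 in all and at most 12, crops included, and the job is handed in when it is done.

Besides the shell and the picture viewer there is one more tool, called as name(argument=value, ...), one argument or row to a line, values as JSON. jog_arm: Moves the arm, as the interface text tells. Its arguments: {"type":"object","properties":{"commands":{"type":"array"}},"required":["commands"]}

```bash
mkdir -p pics; cat > h.py <<'E'
import numpy as np, cv2
from workcell import robot
from scipy.spatial.transform import Rotation as R
def cam(n):
    c=robot.camera(n); a=np.array(c["attitude"],float)
    M=a if a.shape==(3,3) else (R.from_euler('xyz',a).as_matrix() if a.size==3 else R.from_quat(a).as_matrix())
    return c["img"],np.array(c["K"]),np.array(c["eye"]),M,a
def save(n,f):
    i,K,e,M,a=cam(n); cv2.imwrite("pics/"+f,i[:,:,::-1]); np.savez("pics/"+f+".npz",K=K,e=e,M=M); return K,e,a
def ray(f,u,v):
    d=np.load("pics/"+f+".npz"); return d["e"],d["M"]@np.linalg.inv(d["K"])@[u,v,1]
def onplane(f,u,v,z):
    e,r=ray(f,u,v); return e+r*(z-e[2])/r[2]
def proj(f,p):
    d=np.load("pics/"+f+".npz"); q=d["K"]@(d["M"].T@(np.array(p)-d["e"])); return q[:2]/q[2]
E
python3 - <<'E'
from h import *
for n in("scene","side","wrist"): print(n,save(n,n+"0.png"))
s=robot.state(); print(s)
a=[cv2.imread(f"pics/{n}0.png") for n in("scene","side")]
E
```

```text
scene (array([[396.7628104 ,   0.        , 256.89795625],
       [  0.        , 396.7628104 , 194.89758582],
       [  0.        ,   0.        ,   1.        ]]), array([-0.40537991, -0.46410855,  0.90239115]), array([-2.23415207,  0.00872707, -1.1133223 ]))
side (array([[394.38404472,   0.        , 260.22932279],
       [  0.        , 394.38404472, 185.60373376],
       [  0.        ,   0.        ,   1.        ]]), array([ 0.39820114, -0.94455722,  0.706999  ]), array([-2.13524053, -0.00568932, -0.12211523]))
wrist (array([[316.0930272 ,   0.        , 256.46606608],
       [  0.        , 316.0930272 , 194.15295205],
       [  0.        ,   0.        ,   1.        ]]), array([0.132448  , 0.63847815, 0.37358274]), array([2.87482228e+00, 1.48912828e-03, 1.26474687e+00]))
{'t': 0.15, 'joints': array([-1.36297662,  0.39906124,  0.04504992,  1.5375742 , -0.01872156,
        1.20691202, -0.05074364]), 'joint_velocities': array([ 7.33189924e-06, -5.45674044e-04,  1.09787711e-03, -3.38922356e-03,
        3.42723718e-04,  5.98314581e-04,  9.29204930e-04]), 'joint_torque': array([ 2.35336360e-03, -4.75561202e+01,  1.36682421e+00, -2.54514277e+01,
        1.17783822e-02,  6.48142362e-03,  6.49064162e-06]), 'eef_pos': array([0.19614874, 0.61921108, 0.2414843 ]), 'eef_rot': array([-3.14006241e+00,  9.16778985e-05,  2.83482433e+00]), 'contact_force': array([-0.47094543,  0.21482748, -0.33116911]), 'torque': array([ 0.02607704,  0.0342585 , -0.00714627]), 'finger_gap': 1.0015886365234379}
```

View pics/scene0.png

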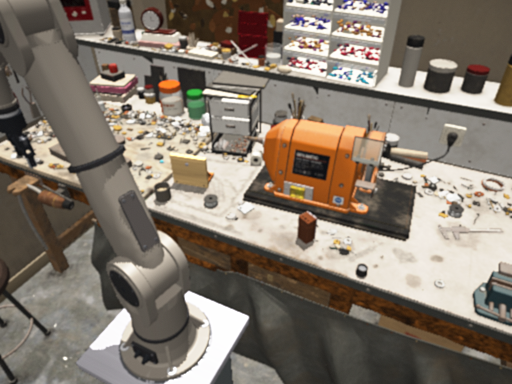

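View pics/side0.png

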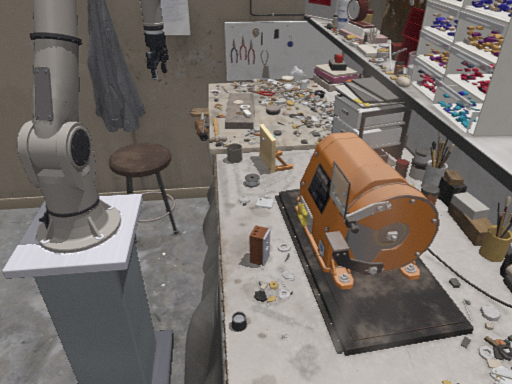

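The scene view shows the block near (306,228), the board near (190,172), the cup at (162,192), the spool at (210,200) and the loupe at (361,270). In the side view the block is near (260,245) and the board near (267,148). Next I'll take enlarged crops.

```bash
python3 - <<'E'
from h import *
a=cv2.imread("pics/scene0.png");b=cv2.imread("pics/side0.png")
def c(i,x,y):return cv2.resize(i[y:y+60,x:x+80],None,fx=5,fy=5,interpolation=cv2.INTER_CUBIC)
cv2.imwrite("pics/c0.png",np.vstack([np.hstack([c(a,150,140),c(a,270,200)]),np.hstack([c(b,220,118),c(b,220,215)])]))
print("block base scene",onplane("scene0.png",306,243,0),"side",onplane("side0.png",260,263,0))
print("board base",onplane("scene0.png",190,187,0),onplane("side0.png",268,170,0))
E
```

```text
block base scene [ 0.47104823 -0.1986082   0.        ] side [ 0.49254509 -0.204025    0.        ]
board base [0.56113621 0.303821   0.        ] [0.57852412 0.26365388 0.        ]
```

View pics/c0.png

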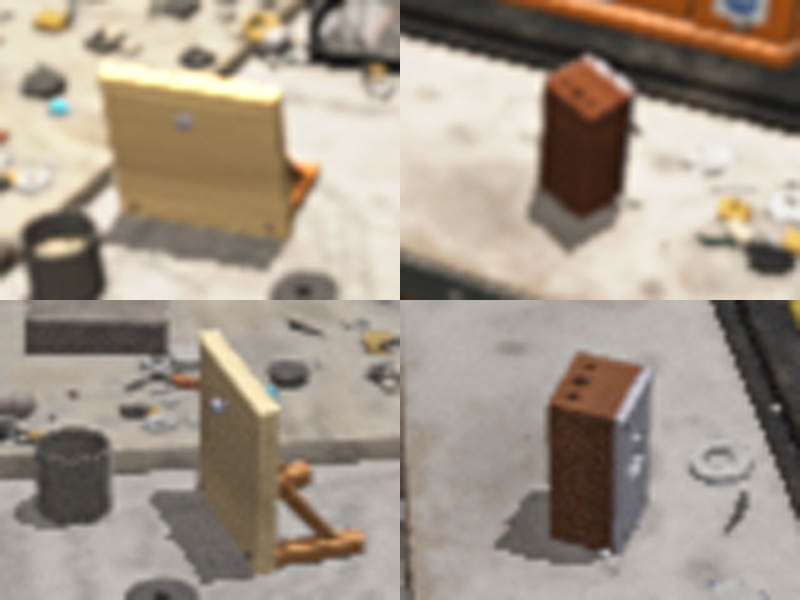

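```bash
cat > fit.py <<'E'
from h import *
from scipy.optimize import least_squares
def px(u,v,ox,oy,cx,cy): return np.array([ox+(u-cx+.5)/5-.5, oy+(v-cy+.5)/5-.5])
B=[("scene0.png",(270,200,400,0),{(-1,1,90):(545,92),(-1,-1,90):(583,121),(1,-1,90):(632,97),(1,1,90):(588,57),(-1,1,0):(542,190),(-1,-1,0):(583,217),(1,-1,0):(625,190)}),
("side0.png",(220,215,400,300),{(-1,-1,90):(550,404),(1,-1,90):(612,420),(1,1,90):(652,367),(-1,1,90):(580,352),(-1,-1,0):(552,540),(1,-1,0):(612,553),(1,1,0):(648,498)})]
D=[("scene0.png",(150,140,0,0),{(-1,1,128):(101,80),(-1,-1,128):(278,103),(-1,-1,0):(283,238),(-1,1,0):(120,207),(1,-1,128):(284,92),(1,1,128):(104,62)}),
("side0.png",(220,118,0,300),{(-1,-1,128):(255,415),(1,-1,128):(279,408),(-1,-1,0):(252,572),(1,-1,0):(273,572),(-1,1,128):(200,340),(1,1,128):(216,332),(-1,1,0):(200,487)})]
def fit(D,hx,hy,p0):
    def r(p):
        o=[]
        for f,c,d in D:
            for k,v in d.items():
                l=R.from_euler('z',p[2]).apply([k[0]*hx,k[1]*hy,k[2]/1000]); o+=list(proj(f,l+[p[0],p[1],0])-px(*v,*c))
        return np.array(o)
    s=least_squares(r,p0,loss='soft_l1'); e=r(s.x); print(s.x.round(4),np.degrees(s.x[2]).round(1),"res",e.round(1)); return s.x
if __name__=="__main__":
    fit(B,.02,.022,[.49,-.2,0]); p=fit(D,.008,.07,[.57,.29,0])
    Rz=R.from_euler('z',p[2])
    for f,c in(("scene0.png",px(183,122,150,140,0,0)),("side0.png",px(218,405,220,118,0,300))):
        e,r=ray(f,*c); n=Rz.apply([1,0,0]); q=Rz.apply([-.018,0,0])+[p[0],p[1],0]; t=((q-e)@n)/(r@n); print("screw local",Rz.inv().apply(e+t*r-[p[0],p[1],0]))
    for n,u in(("cup",(162,199)),("spool",(210,203)),("loupe",(361,273))): print(n,onplane("scene0.png",*u,0))
E
python3 fit.py
```

```text
[ 0.4924 -0.1883 -0.4683] -26.8 res [-0.9 -2.3  1.1 -0.5  0.9 -1.   0.  -0.3 -1.8 -0.9 -0.8  1.3 -0.   1.4
 -1.  -0.2  2.   0.3 -0.1  0.1 -0.7 -0.3 -1.1 -0.1  1.7  1.1  0.   1. ]
[0.5793 0.3105 0.1609] 9.2 res [-0.9 -1.7 -1.  -0.4  1.1  1.1  0.1  1.1 -0.4 -0.6  0.5 -0.3  0.2 -0.2
 -0.1  0.6  0.1  1.3  0.2  0.6 -0.4 -1.5  0.6 -0.3 -0.5  0.3]
screw local [-0.018      -0.00081301  0.10339961]
screw local [-0.018      -0.014937    0.11045212]
cup [ 4.55436959e-01  3.55366434e-01 -1.11022302e-16]
spool [0.51158294 0.18457757 0.        ]
loupe [ 0.42457978 -0.38809598  0.        ]
```

```bash
cat >> h.py <<'E'
def goto(p,yaw,pitch=0):
    """row (turn,shift in tool axes) to tcp p, tool down with yaw deg; pitch tilts about tool y"""
    s=robot.state(); C=R.from_euler('xyz',s["eef_rot"])
    T=R.from_euler('z',yaw,degrees=True)*R.from_euler('x',np.pi)*R.from_euler('y',pitch,degrees=True)
    print("t",round(s["t"],2),"turn",(C.inv()*T).as_rotvec().round(4),"shift",C.inv().apply(np.array(p)-s["eef_pos"]).round(4),"F",s["contact_force"].round(1),"pos",s["eef_pos"].round(4),"gap",round(s["finger_gap"],3))
E
python3 -c "
from h import *
goto([.36,.276,.25],189.2)"
```

```text
t 0.15 turn [-1.500e-03 -3.000e-04 -4.673e-01] shift [-0.2598 -0.2777 -0.0081] F [-0.5  0.2 -0.3] pos [0.1961 0.6192 0.2415] gap 1.002
```

jog_arm(
  commands=[
    [0,0,-0.467,-0.26,-0.278,-0.008,0],
    [0,0,-0.467,-0.26,-0.278,-0.008,0],
    [0,0,-0.467,-0.26,-0.278,-0.008,0],
    [0,0,-0.467,-0.26,-0.278,-0.008,0],
    [0,0,-0.467,-0.26,-0.278,-0.008,0],
    [0,0,-0.467,-0.26,-0.278,-0.008,0],
    [0,0,-0.467,-0.26,-0.278,-0.008,0],
    [0,0,-0.467,-0.26,-0.278,-0.008,0],
    [0,0,-0.467,-0.26,-0.278,-0.008,0],
    [0,0,-0.467,-0.26,-0.278,-0.008,0],
  ],
)

```text
t: 1.15
eef_pos: [0.3602, 0.2758, 0.2503]
eef_rot: [3.141, -0.0, -2.983]
contact_force: [-0.7, 0.2, -0.6]
finger_gap: 0.999
```

```bash
python3 - <<'E'
from h import *
goto([.36,.276,.25],189.2)
save("wrist","w1.png")
i=cv2.imread("pics/w1.png"); print(proj("w1.png",[.56,.307,.105]))
cv2.imwrite("pics/w1b.png",cv2.resize(i,(768,576),interpolation=cv2.INTER_CUBIC))
E
```

```text
t 1.15 turn [ 0.0007 -0.0001 -0.002 ] shift [0.0002 0.0002 0.0003] F [-0.7  0.2 -0.6] pos [0.3602 0.2758 0.2503] gap 0.999
[256.3175347 368.1914356]
```

View pics/w1b.png

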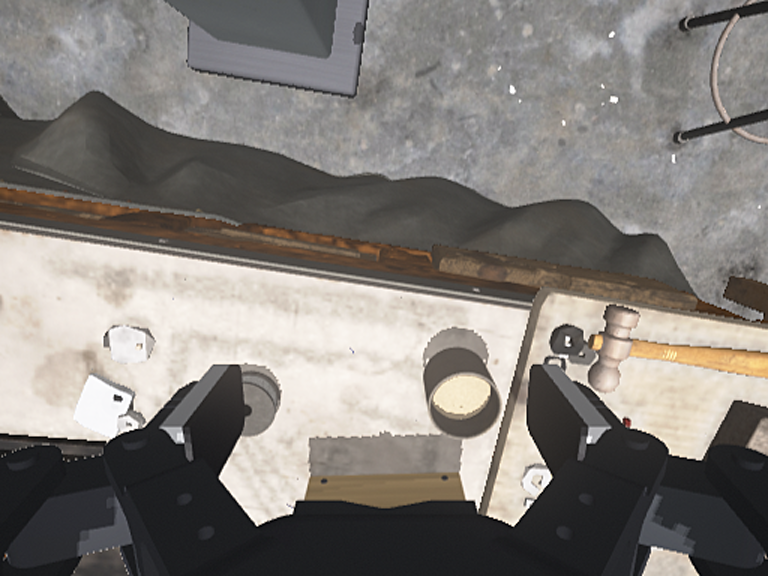

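The gripper hides the board, showing only its foot at (385,485), with the cup at (462,390) and the spool at (260,400). I'll tilt the tool so the camera faces the board.

```bash
python3 -c "
from h import *
goto([.42,.285,.2],189.2,-40)"
```

```text
t 1.2 turn [ 8.000e-04 -6.983e-01  1.000e-04] shift [-0.0608 -0.0016  0.0503] F [-0.2  0.6 -0.4] pos [0.3598 0.2768 0.2503] gap 1.001
```

jog_arm(
  commands=[
    [0,-0.14,0,-0.03,0,0.01,0],
    [0,-0.28,0,-0.05,0,0.025,0],
    [0,-0.42,0,-0.061,0,0.05,0],
    [0,-0.56,0,-0.061,0,0.05,0],
    [0,-0.7,0,-0.061,0,0.05,0],
    [0,-0.7,0,-0.061,0,0.05,0],
    [0,-0.7,0,-0.061,0,0.05,0],
  ],
)

```text
t: 1.9
eef_pos: [0.4176, 0.2874, 0.1987]
eef_rot: [-3.14, 0.7, -2.973]
contact_force: [0.9, -0.3, 0.4]
finger_gap: 1.003
```

```bash
python3 - <<'E'
from h import *
goto([.42,.285,.2],189.2,-40)
save("wrist","w2.png")
i=cv2.imread("pics/w2.png"); print(proj("w2.png",[.561,.307,.108]))
cv2.imwrite("pics/w2b.png",cv2.resize(i,(768,576),interpolation=cv2.INTER_CUBIC))
E
```

```text
t 1.9 turn [0.0029 0.0014 0.0059] shift [-0.0023 -0.0028  0.0003] F [ 0.9 -0.3  0.4] pos [0.4176 0.2874 0.1987] gap 1.003
[252.81226358 231.01499178]
```

View pics/w2b.png

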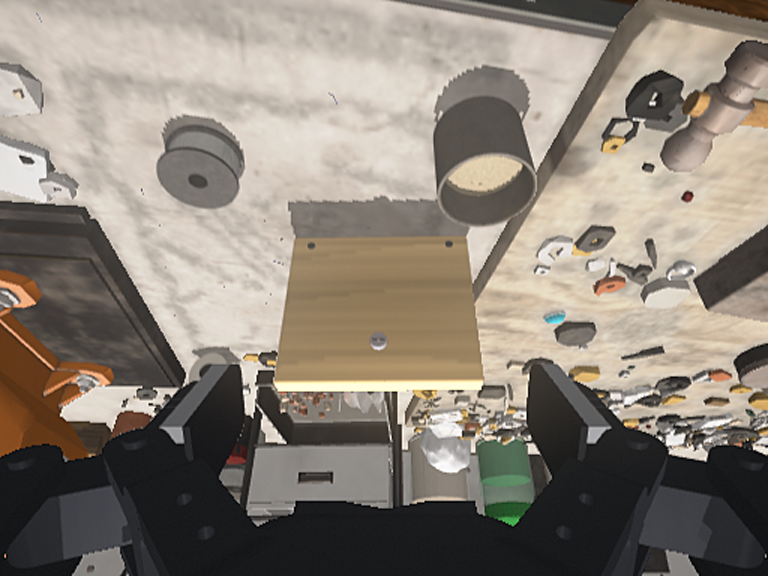

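The view shows the board's front face: lower corners (295,237) and (469,237), upper corners (277,382) and (483,381), screw head centre (378,341), all in 1.5× pixels.

```bash
python3 - <<'E'
from fit import *
W={(-1,-1,0):(295,237),(-1,1,0):(469,237),(-1,-1,128):(277,382),(-1,1,128):(483,381),(1,-1,128):(275,390),(1,1,128):(484,389)}
def r(p):
    Rz=R.from_euler('z',p[2]);o=[]
    for k,v in W.items(): o+=list(proj("w2.png",Rz.apply([k[0]*.008,k[1]*.07,k[2]/1000])+[p[0],p[1],p[3]])-((np.array(v)+.5)/1.5-.5))
    return np.array(o)
for z in (0,1):
    f=(lambda p:np.r_[r(p),p[3]/.001]) if z else (lambda p:np.r_[r(p),p[3]/1e-6])
    s=least_squares(f,[.579,.31,.16,0]); p=s.x; print(p.round(4),np.degrees(p[2]),r(p).round(1))
    Rz=R.from_euler('z',p[2]); e,d=ray("w2.png",(378.5)/1.5-.5,341.5/1.5-.5); n=Rz.apply([1,0,0]); q=Rz.apply([-.018,0,0])+[p[0],p[1],0]
    x=e+d*((q-e)@n)/(d@n); print("screw face local",Rz.inv().apply(x-[p[0],p[1],p[3]]),x)
goto([.47,-.17,.25],153.2)
E
```

```text
[ 0.5799  0.3106  0.1728 -0.    ] 9.901570552586731 [ 0.1 -0.9 -1.3 -1.2 -1.9 -0.1  1.9  0.4  2.5  0.9 -1.4  1.4]
screw face local [-0.018      -0.00129538  0.10297035] [0.56238784 0.30617902 0.10297035]
[ 5.805e-01  3.106e-01  1.727e-01 -4.000e-04] 9.895150506219094 [ 0.2 -0.8 -1.4 -1.1 -1.7 -0.3  1.7  0.2  2.6  0.7 -1.6  1.3]
screw face local [-0.018      -0.00130191  0.10305105] [0.56298922 0.30627008 0.10263782]
t 1.95 turn [0.2205 0.6756 0.6083] shift [-0.014  -0.4599 -0.0544] F [-0.1 -0.1 -0.2] pos [0.4177 0.2875 0.1988] gap 0.999
```

```bash
python3 -c "
from h import *
goto([.492,-.188,.24],153.2)"
```

```text
t 1.95 turn [0.2205 0.6756 0.6083] shift [-0.0219 -0.4813 -0.0346] F [-0.1 -0.1 -0.2] pos [0.4177 0.2875 0.1988] gap 0.999
```

jog_arm(
  commands=[
    [0.05,0.15,0.14,-0.01,-0.03,-0.03,0],
    [0.1,0.3,0.28,-0.02,-0.08,-0.04,0],
    [0.15,0.45,0.42,-0.022,-0.13,-0.04,0],
    [0.22,0.676,0.608,-0.022,-0.2,-0.035,0],
    [0.22,0.676,0.608,-0.022,-0.26,-0.035,0],
    [0.22,0.676,0.608,-0.022,-0.32,-0.035,0],
    [0.22,0.676,0.608,-0.022,-0.38,-0.035,0],
    [0.22,0.676,0.608,-0.022,-0.43,-0.035,0],
    [0.22,0.676,0.608,-0.022,-0.481,-0.035,0],
    [0.22,0.676,0.608,-0.022,-0.481,-0.035,0],
  ],
)

```text
t: 2.95
eef_pos: [0.4898, -0.1699, 0.2415]
eef_rot: [3.139, 0.0, 2.672]
contact_force: [0.6, 0.5, -0.2]
finger_gap: 0.997
```

jog_arm(
  commands=[
    [0,0,0,0,0,0,0],
    [0,0,0,0,0,0,0],
    [0,0,0,0,0,0,0],
    [0,0,0,0,0,0,0],
  ],
)

```text
t: 3.35
eef_pos: [0.4888, -0.167, 0.2411]
eef_rot: [3.139, -0.001, 2.672]
contact_force: [-0.0, -0.3, -0.3]
finger_gap: 0.998
```

```bash
python3 - <<'E'
from h import *
goto([.492,-.188,.24],153.2)
save("wrist","w3.png")
i=cv2.imread("pics/w3.png"); print(proj("w3.png",[.492,-.188,.09]))
cv2.imwrite("pics/w3b.png",cv2.resize(i[80:320,96:416],None,fx=2.5,fy=2.5,interpolation=cv2.INTER_CUBIC))
E
```

```text
t 3.35 turn [ 0.0028 -0.0011 -0.0015] shift [-0.0123 -0.0173  0.001 ] F [-0.  -0.3 -0.3] pos [ 0.4888 -0.167   0.2411] gap 0.998
[238.36762728 195.68944687]
```

View pics/w3b.png

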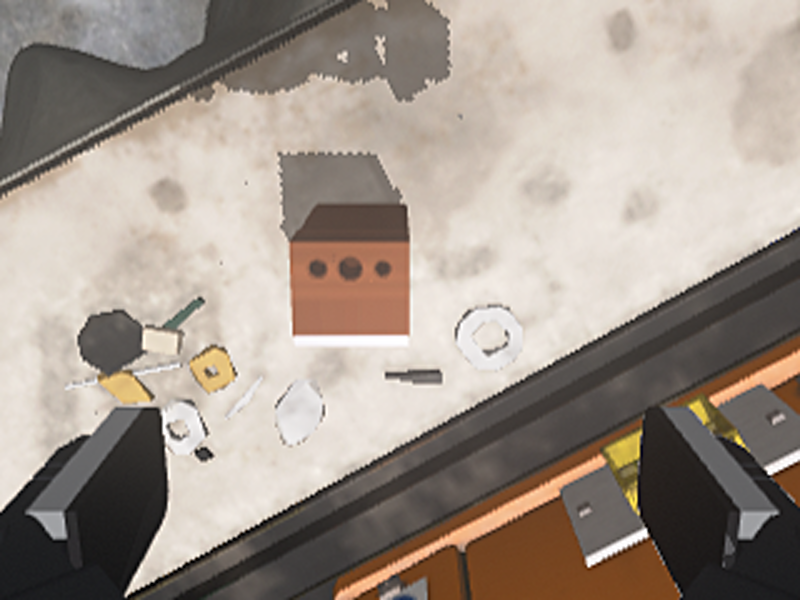

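The block's top face has corners (290,241), (409,241), (409,347) and (293,347) in the 2.5× crop. It is square with the tool, the bores run along the block's width, and the steel plate is on the far side.

```bash
python3 - <<'E'
from h import *
P=lambda u,v: onplane("w3.png",96+(u+.5)/2.5-.5,80+(v+.5)/2.5-.5,.09)
c=[P(*q) for q in((290,241),(409,241),(409,347),(293,347))]
m=np.mean(c,0); print(m,[np.linalg.norm(c[i]-c[i-1])*1000 for i in range(4)])
for a,b in((0,1),(3,2),(0,3),(1,2)): d=c[b]-c[a]; print(np.degrees(np.arctan2(d[1],d[0])))
goto([m[0],m[1],.18],152.9); goto([m[0],m[1],.068],152.9)
E
```

```text
[ 0.49263307 -0.19102245  0.09      ] [np.float64(41.04392009939874), np.float64(43.53129030879092), np.float64(41.062347230142606), np.float64(44.014833663806286)]
63.110712207712176
63.08491270583778
-27.391740560870478
-26.716809061741436
t 3.4 turn [ 0.0028 -0.0009  0.0033] shift [-0.0143 -0.0196  0.0611] F [-0.6 -0.4  0.4] pos [ 0.4887 -0.1673  0.2412] gap 0.997
t 3.4 turn [ 0.0028 -0.0009  0.0033] shift [-0.0144 -0.0199  0.1731] F [-0.6 -0.4  0.4] pos [ 0.4887 -0.1673  0.2412] gap 0.997
```

jog_arm(
  commands=[
    [0.003,-0.001,0.003,-0.0143,-0.0197,0.02,0],
    [0.003,-0.001,0.003,-0.0143,-0.0197,0.06,0],
    [0.003,-0.001,0.003,-0.0143,-0.0198,0.09,0],
    [0.003,-0.001,0.003,-0.0143,-0.0198,0.12,0],
    [0.003,-0.001,0.003,-0.0144,-0.0199,0.145,0],
    [0.003,-0.001,0.003,-0.0144,-0.0199,0.165,0],
    [0.003,-0.001,0.003,-0.0144,-0.0199,0.174,0],
    [0.003,-0.001,0.003,-0.0144,-0.0199,0.174,0],
    [0.003,-0.001,0.003,-0.0144,-0.0199,0.174,0],
  ],
)

```text
t: 4.3
eef_pos: [0.4929, -0.1932, 0.068]
eef_rot: [-3.141, 0.002, 2.666]
contact_force: [0.9, -0.6, 0.0]
finger_gap: 0.999
```

```bash
python3 - <<'E'
from h import *
goto([.4926,-.1910,.067],152.95)
E
```

```text
t 4.3 turn [-0.0007  0.0019 -0.0036] shift [0.0012 0.0018 0.001 ] F [ 0.9 -0.6  0. ] pos [ 0.4929 -0.1932  0.068 ] gap 0.999
```

jog_arm(
  commands=[
    [0,0.002,-0.004,0.001,0.002,0.001,0],
    [0,0.002,-0.004,0.001,0.002,0.001,0],
    [0,0.002,-0.004,0.001,0.002,0.001,0.3],
    [0,0.002,-0.004,0.001,0.002,0.001,0.6],
    [0,0.002,-0.004,0.001,0.002,0.001,1],
    [0,0.002,-0.004,0.001,0.002,0.001,1],
    [0,0.002,-0.004,0.001,0.002,0.001,1],
    [0,0.002,-0.004,0.001,0.002,0.001,1],
    [0,0.002,-0.004,0.001,0.002,0.001,1],
    [0,0.002,-0.004,0.001,0.002,0.001,1],
  ],
)

```text
t: 5.3
eef_pos: [0.4923, -0.1911, 0.0665]
eef_rot: [-3.141, -0.001, 2.669]
contact_force: [-1.3, 0.3, 5.5]
finger_gap: 0.506
```

jog_arm(
  commands=[
    [0,0,0,0,0,0,1],
    [0,0,0,0,0,0,1],
    [0,0,0,0,0,0,1],
    [0,0,0,0,0,0,1],
  ],
)

```text
t: 5.7
eef_pos: [0.4923, -0.1912, 0.0665]
eef_rot: [-3.141, -0.001, 2.669]
contact_force: [0.1, 0.8, 4.7]
finger_gap: 0.508
```

```bash
python3 - <<'E'
from h import *
goto([.4926,-.1910,.067],152.95)
print(robot.state()["eef_rot"])
E
```

```text
t 5.7 turn [-0.0008 -0.0013 -0.0004] shift [-0.0002  0.0003 -0.0005] F [0.1 0.8 4.7] pos [ 0.4923 -0.1912  0.0665] gap 0.508
[-3.14076379e+00 -1.30425588e-03  2.66903898e+00]
```

```bash
cat >> h.py <<'E'
BO=np.array([.5797,.3106,0]); BY=9.6
def bl(x,y,z): return BO+R.from_euler('z',BY,degrees=True).apply([x,y,z])
def bloc(p): return R.from_euler('z',BY,degrees=True).inv().apply(np.array(p)-BO)
E
python3 - <<'E'
from h import *
goto(bl(-.063,-.0007,.2),180+BY)
E
```

```text
t 5.7 turn [-4.000e-04 -1.500e-03 -6.401e-01] shift [ 0.2008  0.4483 -0.1336] F [0.1 0.8 4.7] pos [ 0.4923 -0.1912  0.0665] gap 0.508
```

jog_arm(
  commands=[
    [0,0,0,0,0,-0.02,1],
    [0,0,0,0,0,-0.05,1],
    [0,0,0,0,0,-0.08,1],
    [0,0,0,0,0,-0.11,1],
    [0,0,0,0,0,-0.13,1],
    [0,0,0,0,0,-0.134,1],
    [0,0,0,0,0,-0.134,1],
  ],
)

```text
t: 6.4
eef_pos: [0.492, -0.1909, 0.1997]
eef_rot: [-3.141, -0.002, 2.669]
contact_force: [0.1, 0.1, -2.9]
finger_gap: 0.508
```

```bash
python3 - <<'E'
from h import *
goto(bl(-.063,-.0007,.2),180+BY)
E
```

```text
t 6.4 turn [-4.000e-04 -2.100e-03 -6.399e-01] shift [ 2.002e-01  4.483e-01 -4.000e-04] F [ 0.1  0.1 -2.9] pos [ 0.492  -0.1909  0.1997] gap 0.508
```

jog_arm(
  commands=[
    [0,0,-0.05,0.01,0.02,0,1],
    [0,0,-0.13,0.03,0.06,0,1],
    [0,0,-0.22,0.05,0.11,0,1],
    [0,0,-0.31,0.075,0.16,0,1],
    [0,0,-0.4,0.097,0.21,0,1],
    [0,0,-0.49,0.12,0.26,0,1],
    [0,0,-0.58,0.14,0.31,0,1],
    [0,0,-0.62,0.16,0.36,0,1],
    [0,0,-0.635,0.182,0.405,0,1],
    [0,-0.002,-0.64,0.195,0.435,0,1],
  ],
)

```text
t: 7.4
eef_pos: [0.5147, 0.2765, 0.1974]
eef_rot: [-3.139, -0.004, -2.974]
contact_force: [0.9, 0.3, -2.4]
finger_gap: 0.505
```

```bash
python3 - <<'E'
from h import *
goto(bl(-.063,-.0007,.121),180+BY)
E
```

```text
t 7.4 turn [-0.0022 -0.0038  0.0003] shift [-0.0071  0.0222  0.0764] F [ 0.9  0.3 -2.4] pos [0.5147 0.2765 0.1974] gap 0.505
```

jog_arm(
  commands=[
    [-0.002,-0.002,0,-0.004,0.012,0.0,1],
    [-0.002,-0.002,0,-0.004,0.013,0.015,1],
    [-0.002,-0.002,0,-0.004,0.013,0.035,1],
    [-0.002,-0.002,0,-0.004,0.013,0.055,1],
    [-0.002,-0.002,0,-0.004,0.013,0.07,1],
    [-0.002,-0.002,0,-0.004,0.013,0.076,1],
    [-0.002,-0.002,0,-0.004,0.013,0.076,1],
    [-0.002,-0.002,0,-0.004,0.013,0.076,1],
  ],
)

```text
t: 8.2
eef_pos: [0.5185, 0.2883, 0.1243]
eef_rot: [3.14, 0.003, -2.975]
contact_force: [0.3, 0.3, -2.3]
finger_gap: 0.504
```

```bash
python3 - <<'E'
from h import *
goto(bl(-.063,-.0007,.121),180+BY)
save("wrist","w4.png");save("side","s4.png");save("scene","c4.png")
a=cv2.imread("pics/w4.png");b=cv2.imread("pics/s4.png");c=cv2.imread("pics/c4.png")
f=lambda i,x,y:cv2.resize(i[y:y+75,x:x+100],(400,300),interpolation=cv2.INTER_CUBIC)
cv2.imwrite("pics/m4.png",np.vstack([np.hstack([f(b,220,110),f(c,150,130)]),np.hstack([cv2.resize(a,(400,300)),f(b,220,110)*0])]))
E
```

```text
t 8.2 turn [ 0.0015  0.0028 -0.0008] shift [-0.0011  0.0111  0.0034] F [ 0.3  0.3 -2.3] pos [0.5185 0.2883 0.1243] gap 0.504
```

View pics/m4.png

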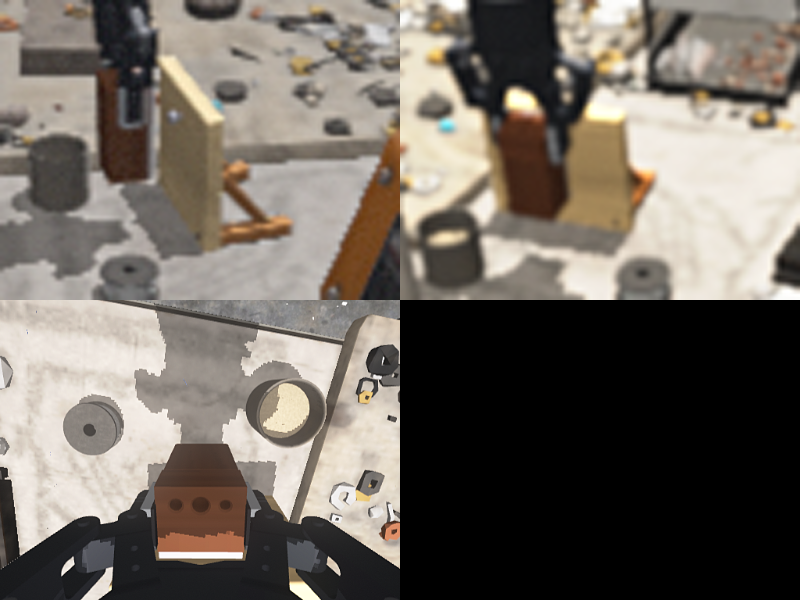

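The block is held upright, facing the board with a gap of a few centimetres, and clear of the cup and spool. I'll correct the remaining offset.

jog_arm(
  commands=[
    [0.001,0.003,0,-0.001,0.006,0.002,1],
    [0.001,0.003,0,-0.001,0.0111,0.0034,1],
    [0.001,0.003,0,-0.001,0.0111,0.0034,1],
    [0.001,0.003,0,-0.001,0.0111,0.0034,1],
    [0.001,0.003,0,-0.001,0.0111,0.0034,1],
    [0.001,0.003,0,-0.001,0.0111,0.0034,1],
  ],
)

```text
t: 8.95
eef_pos: [0.5171, 0.2995, 0.1206]
eef_rot: [3.141, -0.001, -2.974]
contact_force: [0.5, 0.2, -2.4]
finger_gap: 0.506
```

```bash
python3 - <<'E'
from h import *
goto(bl(-.063,-.0007,.121),180+BY); s=robot.state();print(s["eef_rot"],bloc(s["eef_pos"]))
E
```

```text
t 8.95 turn [ 0.0002 -0.0011 -0.0003] shift [-0.0006 -0.0002 -0.0004] F [ 0.5  0.2 -2.4] pos [0.5171 0.2995 0.1206] gap 0.506
[ 3.14141540e+00 -1.05797023e-03 -2.97439052e+00] [-0.06356272 -0.00052054  0.12059856]
```

jog_arm(
  commands=[
    [0,-0.001,0,-0.006,0,0,1],
    [0,-0.001,0,-0.012,0,0,1],
    [0,-0.001,0,-0.017,0,0,1],
    [0,-0.001,0,-0.021,0,0,1],
    [0,-0.001,0,-0.023,0,0,1],
    [0,-0.001,0,-0.024,0,0,1],
    [0,-0.001,0,-0.025,0,0,1],
    [0,-0.001,0,-0.026,0,0,1],
    [0,-0.001,0,-0.027,0,0,1],
    [0,-0.001,0,-0.027,0,0,1],
  ],
)

```text
t: 9.95
eef_pos: [0.5438, 0.3042, 0.1206]
eef_rot: [3.141, 0.0, -2.974]
contact_force: [0.1, -0.9, -2.2]
finger_gap: 0.509
```

```bash
cat > st.py <<'E'
from h import *
s=robot.state();print(round(s["t"],2),"rot",s["eef_rot"].round(4),"local",bloc(s["eef_pos"]).round(4),"Floc",R.from_euler('z',BY,degrees=True).inv().apply(s["contact_force"]).round(1),"T",s["torque"].round(2),s["finger_gap"].round(3))
E
python3 st.py
```

```text
Traceback (most recent call last):
  File "st.py", line 2, in <module>
    s=robot.state();print(round(s["t"],2),"rot",s["eef_rot"].round(4),"local",bloc(s["eef_pos"]).round(4),"Floc",R.from_euler('z',BY,degrees=True).inv().apply(s["contact_force"]).round(1),"T",s["torque"].round(2),s["finger_gap"].round(3))
                                                                                                                                                                                                                     ^^^^^^^^^^^^^^^^^^^^^
AttributeError: 'float' object has no attribute 'round'
```

jog_arm(
  commands=[
    [0,0,0,-0.001,0,0,1],
    [0,0,0,-0.002,0,0,1],
    [0,0,0,-0.003,0,0,1],
    [0,0,0,-0.003,0,0,1],
  ],
)

```text
t: 10.35
eef_pos: [0.5468, 0.3047, 0.1206]
eef_rot: [3.141, 0.0, -2.974]
contact_force: [-0.2, -0.3, -3.3]
finger_gap: 0.506
```

```bash
sed -i 's/,s\["finger_gap"\].round(3)//' st.py; python3 st.py
```

```text
10.35 rot [ 3.1413e+00  1.0000e-04 -2.9742e+00] local [-0.0334 -0.0003  0.1206] Floc [-0.2 -0.2 -3.3] T [-0.02  0.04 -0.03]
```

jog_arm(
  commands=[
    [0,0,0,-0.001,0,0,1],
    [0,0,0,-0.002,0,0,1],
    [0,0,0,-0.003,0,0,1],
    [0,0,0,-0.003,0,0,1],
  ],
)

```text
t: 10.75
eef_pos: [0.5498, 0.3052, 0.1206]
eef_rot: [3.141, 0.0, -2.974]
contact_force: [0.3, 0.1, -2.6]
finger_gap: 0.506
```

```bash
python3 st.py
```

```text
10.75 rot [ 3.1413e+00  1.0000e-04 -2.9742e+00] local [-0.0304 -0.0003  0.1206] Floc [ 0.3  0.1 -2.6] T [ 0.01  0.08 -0.04]
```

jog_arm(
  commands=[
    [0,0,0,-0.001,0,0,1],
    [0,0,0,-0.0015,0,0,1],
    [0,0,0,-0.002,0,0,1],
    [0,0,0,-0.0025,0,0,1],
    [0,0,0,-0.0025,0,0,1],
  ],
)

```text
t: 11.25
eef_pos: [0.5507, 0.3054, 0.1204]
eef_rot: [3.141, -0.003, -2.974]
contact_force: [-4.8, -1.2, 0.6]
finger_gap: 0.508
```

```bash
python3 st.py
```

```text
11.25 rot [ 3.1415 -0.0033 -2.9737] local [-0.0294 -0.0003  0.1204] Floc [-4.9 -0.4  0.6] T [-0.22  0.98  0.11]
```

jog_arm(
  commands=[
    [0,0,0,-0.0005,0,0,1],
    [0,0,0,-0.001,0,0,1],
    [0,0,0,-0.0015,0,0,1],
    [0,0,0,-0.0015,0,0,1],
  ],
)

```text
t: 11.65
eef_pos: [0.5508, 0.3054, 0.1202]
eef_rot: [-3.141, -0.007, -2.973]
contact_force: [-8.1, -1.8, 2.5]
finger_gap: 0.507
```

```bash
python3 st.py
```

```text
11.65 rot [-3.1415 -0.0066 -2.9734] local [-0.0294 -0.0003  0.1202] Floc [-8.3 -0.5  2.5] T [-0.36  1.58  0.12]
```

jog_arm(
  commands=[
    [0,0,0,0.001,0,0,1],
    [0,0,0,0.0015,0,0.001,1],
    [0,0,0,0.0015,0,0.002,1],
    [0,0,0,0.0015,0,0.003,1],
    [0,0,0,0.0015,0,0.004,1],
    [0,0,0,0.0015,0,0.005,1],
    [0,0,0,0.0015,0,0.006,1],
    [0,0,0,0.0015,0,0.006,1],
  ],
)

```text
t: 12.45
eef_pos: [0.5507, 0.3058, 0.1142]
eef_rot: [3.141, -0.003, -2.973]
contact_force: [-4.9, -0.9, 0.3]
finger_gap: 0.509
```

```bash
python3 st.py
```

```text
12.45 rot [ 3.1411e+00 -3.0000e-03 -2.9734e+00] local [-2.940e-02  1.000e-04  1.142e-01] Floc [-5.  -0.1  0.3] T [-0.07  1.03  0.09]
```

jog_arm(
  commands=[
    [0,0,0,0,0,0.001,1],
    [0,0,0,0,0,0.002,1],
    [0,0,0,0,0,0.003,1],
    [0,0,0,0,0,0.003,1],
  ],
)

```text
t: 12.85
eef_pos: [0.5506, 0.3059, 0.1121]
eef_rot: [3.141, -0.003, -2.973]
contact_force: [-7.4, -1.1, 5.5]
finger_gap: 0.507
```

```bash
python3 st.py
```

```text
12.85 rot [ 3.1406 -0.0032 -2.9734] local [-0.0294  0.0002  0.1121] Floc [-7.4  0.2  5.5] T [-0.23  1.36  0.12]
```

jog_arm(
  commands=[
    [0,0,0,0,0,0.001,1],
    [0,0,0,0,0,0.002,1],
    [0,0,0,0,0,0.002,1],
  ],
)

```text
t: 13.15
eef_pos: [0.5506, 0.306, 0.1116]
eef_rot: [3.14, -0.003, -2.973]
contact_force: [-10.3, -3.0, 13.2]
finger_gap: 0.506
```

```bash
python3 st.py
```

```text
13.15 rot [ 3.14   -0.0034 -2.9732] local [-0.0294  0.0003  0.1116] Floc [-10.7  -1.2  13.2] T [-0.49  1.9   0.15]
```

jog_arm(
  commands=[
    [0,0,0,0.001,0,0,1],
    [0,0,0,0.0015,0,0,1],
    [0,0,0,0.0015,0,0,1],
  ],
)

```text
t: 13.45
eef_pos: [0.5506, 0.306, 0.1115]
eef_rot: [3.14, 0.0, -2.973]
contact_force: [-6.6, -1.7, 10.0]
finger_gap: 0.509
```

```bash
python3 st.py
```

```text
13.45 rot [ 3.1398e+00  1.0000e-04 -2.9735e+00] local [-0.0295  0.0003  0.1115] Floc [-6.8 -0.6 10. ] T [-0.36  1.29  0.15]
```

jog_arm(
  commands=[
    [0,0,0,0,0,-0.002,1],
    [0,0,0,0,0,-0.004,1],
    [0,0,0,0,-0.0007,-0.005,1],
    [0,0,0,0,-0.0015,-0.005,1],
    [0,0,0,0,-0.0015,-0.004,1],
    [0,0,0,0,-0.0015,-0.003,1],
    [0,0,0,0,-0.0015,-0.002,1],
    [0,0,0,0,-0.0015,-0.001,1],
    [0,0,0,0,-0.0015,-0.001,1],
  ],
)

```text
t: 14.35
eef_pos: [0.551, 0.3038, 0.1113]
eef_rot: [3.141, -0.0, -2.974]
contact_force: [-4.4, -2.3, 4.0]
finger_gap: 0.51
```

```bash
python3 st.py
```

```text
14.35 rot [ 3.1409 -0.     -2.9742] local [-0.0294 -0.0019  0.1113] Floc [-4.7 -1.5  4. ] T [-0.25  0.76  0.05]
```

jog_arm(
  commands=[
    [0,0,0,0,0,0.001,1],
    [0,0,0,0,0,0.002,1],
    [0,0,0,0,0,0.002,1],
  ],
)

```text
t: 14.65
eef_pos: [0.5509, 0.3043, 0.1101]
eef_rot: [3.14, 0.0, -2.974]
contact_force: [-5.5, -0.8, 9.1]
finger_gap: 0.506
```

```bash
python3 st.py
```

```text
14.65 rot [ 3.1401  0.     -2.9739] local [-0.0294 -0.0014  0.1101] Floc [-5.5  0.1  9.1] T [-0.25  1.15  0.08]
```

jog_arm(
  commands=[
    [0,0,0,0,0,0.001,1],
    [0,0,0,0,0,0.002,1],
    [0,0,0,0,0,0.002,1],
  ],
)

```text
t: 14.95
eef_pos: [0.5509, 0.3044, 0.1081]
eef_rot: [3.14, 0.0, -2.974]
contact_force: [-5.2, -1.4, 6.5]
finger_gap: 0.505
```

```bash
python3 st.py
```

```text
14.95 rot [ 3.1398e+00  2.0000e-04 -2.9738e+00] local [-0.0295 -0.0013  0.1081] Floc [-5.4 -0.5  6.5] T [-0.12  1.1   0.1 ]
```

jog_arm(
  commands=[
    [0,0,0,0,0,0.001,1],
    [0,0,0,0,0,0.002,1],
    [0,0,0,0,0,0.002,1],
  ],
)

```text
t: 15.25
eef_pos: [0.551, 0.3038, 0.1039]
eef_rot: [-3.142, 0.0, -2.974]
contact_force: [-1.0, 1.1, -2.0]
finger_gap: 0.508
```

```bash
python3 st.py
```

```text
15.25 rot [-3.1415e+00  3.0000e-04 -2.9743e+00] local [-0.0295 -0.0019  0.1039] Floc [-0.8  1.3 -2. ] T [ 0.1   0.26 -0.  ]
```

jog_arm(
  commands=[
    [0,0,0,0,0,0.001,1],
    [0,0,0,0,0,0.002,1],
    [0,0,0,0,0,0.002,1],
  ],
)

```text
t: 15.55
eef_pos: [0.551, 0.3037, 0.1024]
eef_rot: [-3.142, -0.0, -2.974]
contact_force: [-1.1, 0.6, -1.9]
finger_gap: 0.506
```

```bash
python3 st.py
```

```text
15.55 rot [-3.1416e+00 -1.0000e-04 -2.9743e+00] local [-0.0295 -0.002   0.1024] Floc [-1.   0.8 -1.9] T [-0.08  0.23 -0.01]
```

jog_arm(
  commands=[
    [0,0,0,0,0,0.001,1],
    [0,0,0,0,0,0.0015,1],
    [0,0,0,0,0,0.0015,1],
  ],
)

```text
t: 15.85
eef_pos: [0.551, 0.3037, 0.1021]
eef_rot: [3.141, -0.0, -2.974]
contact_force: [-4.1, -1.5, 5.7]
finger_gap: 0.504
```

```bash
python3 st.py
```

```text
15.85 rot [ 3.1410e+00 -1.0000e-04 -2.9742e+00] local [-0.0295 -0.002   0.1021] Floc [-4.3 -0.8  5.7] T [-0.33  0.76  0.06]
```

jog_arm(
  commands=[
    [0,0,0,0,0,0.001,1],
    [0,0,0,0,0,0.002,1],
    [0,0,0,0,0,0.002,1],
    [0,0,0,0,0,0.002,1],
  ],
)

```text
t: 16.25
eef_pos: [0.551, 0.3038, 0.1017]
eef_rot: [3.14, -0.0, -2.974]
contact_force: [-7.9, -2.8, 14.7]
finger_gap: 0.505
```

```bash
python3 st.py
```

```text
16.25 rot [ 3.1403e+00 -3.0000e-04 -2.9741e+00] local [-0.0294 -0.002   0.1017] Floc [-8.2 -1.4 14.7] T [-0.62  1.52  0.12]
```

jog_arm(
  commands=[
    [0,0,0,0.0005,0,-0.001,1],
    [0,0,0,0.001,0,-0.002,1],
    [0,0,0,0.001,0,-0.003,1],
    [0,0,0,0.001,0,-0.003,1],
  ],
)

```text
t: 16.65
eef_pos: [0.5508, 0.3037, 0.1023]
eef_rot: [3.141, 0.002, -2.974]
contact_force: [0.5, 0.2, 0.2]
finger_gap: 0.508
```

```bash
python3 st.py
```

```text
16.65 rot [ 3.1412e+00  2.0000e-03 -2.9745e+00] local [-0.0296 -0.0019  0.1023] Floc [0.5 0.1 0.2] T [-0.1  -0.13 -0.02]
```

Unloaded. I'll open the jaws gently and hold still.

jog_arm(
  commands=[
    [0,0,0,0,0,0,0.42],
    [0,0,0,0,0,0,0.35],
    [0,0,0,0,0,0,0.25],
    [0,0,0,0,0,0,0.1],
    [0,0,0,0,0,0,0],
    [0,0,0,0,0,0,0],
    [0,0,0,0,0,0,0],
  ],
)

```text
t: 17.35
eef_pos: [0.5498, 0.3038, 0.102]
eef_rot: [3.141, -0.0, -2.974]
contact_force: [0.5, 0.2, 0.4]
finger_gap: 1.003
```

jog_arm(
  commands=[
    [0,0,0,0,0,-0.01,0],
    [0,0,0,0,0,-0.03,0],
    [0,0,0,0,0,-0.06,0],
    [0,0,0,0,0,-0.09,0],
    [0,0,0,0,0,-0.12,0],
    [0,0,0,0.03,0,-0.13,0],
    [0,0,0,0.07,0,-0.13,0],
    [0,0,0,0.1,0,-0.13,0],
    [0,0,0,0.1,0,-0.13,0],
    [0,0,0,0.1,0,-0.13,0],
  ],
)

```text
t: 18.35
eef_pos: [0.4514, 0.2873, 0.2331]
eef_rot: [3.14, 0.001, -2.973]
contact_force: [0.4, -0.3, 0.1]
finger_gap: 1.002
```

```bash
python3 - <<'E'
from h import *
goto([.42,.285,.2],189.2,-40)
save("wrist","w5.png");save("side","s5.png");save("scene","c5.png")
a=cv2.imread("pics/w5.png");b=cv2.imread("pics/s5.png");c=cv2.imread("pics/c5.png")
f=lambda i,x,y,w=80:cv2.resize(i[y:y+w*3//4,x:x+w],(400,300),interpolation=cv2.INTER_CUBIC)
cv2.imwrite("pics/m5.png",np.vstack([np.hstack([f(b,220,118),f(c,150,140)]),np.hstack([cv2.resize(a,(400,300)),f(c,100,120,300)])]))
E
```

```text
t 18.35 turn [ 0.0043 -0.6966  0.0066] shift [0.0314 0.0029 0.033 ] F [ 0.4 -0.3  0.1] pos [0.4514 0.2873 0.2331] gap 1.002
```

View pics/m5.png

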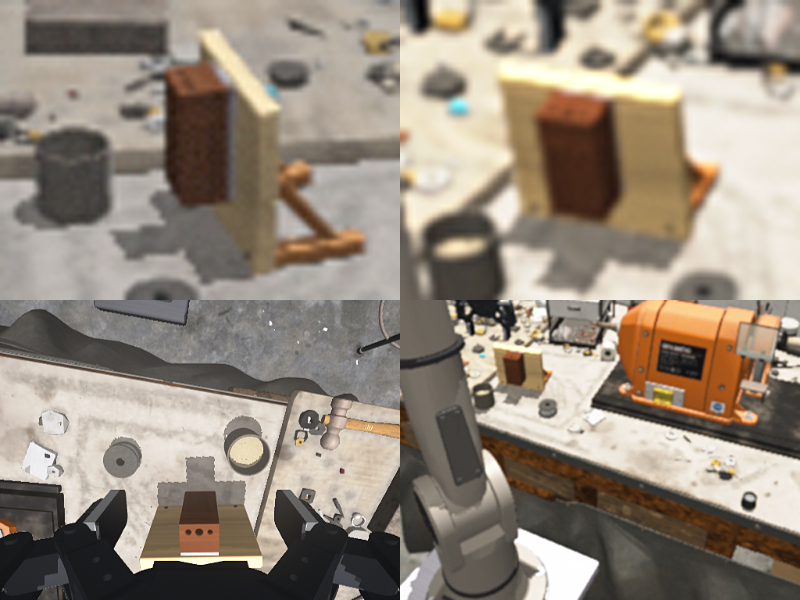

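The block hangs upright and flat on the board (side crop around (200,135)). The cup, spool and loupe are undisturbed. I'm handing in.

```bash
python3 -c "
from workcell import robot
print(robot.finish_job())"
```

```text
the job is handed in; nothing more can be done
None
```

The block is hanging on the screw, upright and flat against the board. I handed the job in at about 18 s of the 61 s allowed.

- **Entering the keyhole:** A tilted wrist-camera view put the screw at about 103 mm above the bench. The block went over the head on the first try. Its back met the board after about 34 mm of travel, some 9 mm past where it would have touched the head had it missed.
- **Pulling down:** My first pull stuck 8 to 9 mm down at about 13 N. I took this for the shank catching the slot's edge, because the block was about 1 to 2 mm off to the side. I went back up 4 to 5 mm, shifted it sideways and pulled again. It peaked at about 9 N, then the force dropped to nothing as the shank passed the catch.
- **Reaching home:** About 1.5 mm further on it met a rigid stop. Travel was about 18 mm in all, against a nominal 17 mm from a centred head. I pressed there with about 15 N to confirm, unloaded to roughly zero and let go. The highest force reading in the whole job was about 17 N (combined).

**Last checks:** The final pictures show the block upright and flat on the board, the gripper well clear, and the cup, spool and loupe standing where they were. That it is fully home rests on the forces and travel I felt. I did not measure it again in the images.

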